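# Stand the fallen dish display back up at the pass

### The arm

A 6-joint arm with a two-finger parallel gripper is mounted at the origin on the work surface. World frame = base frame: x ahead of the robot, y to its left, z up, the work surface at z = 0. Lengths are in m, angles in rad, forces in N, time in s.
With the tool pointing down it reaches from about 0.3 to 0.875 m from the base axis. Payload 6.4 kg.
Tool frame: the origin (TCP) lies on the centre line of the jaws, within the pads' length; the fingertips stand 17 mm ahead of it and the grasp point (between the pads) lies 2 mm behind it (tips_ahead is the distance from the TCP to the fingertips, in m); y points along the fingers, z is the direction in which the jaws open and shut, and the axes are right-handed (so a half turn about y gives the same grasp; the last joint's range is limited). The gripper opens to 85 mm and grips with 20 to 120 N. Pads are 22 mm wide; open, the fingers measure 114 mm over their backs; the gripper's body (76 mm by 85 mm) begins 54 mm behind the grasp point. The pads swing forward as they close: fully open they stand 13 mm farther back than shut.
Start: joints at [-1.457, 0.181, 1.607, -0, 1.354, -0.206], TCP at [0.181, -0.546, 0.248] pointing down, gripper open.
Joint ranges: [-2.99, 2.99], [-0.89, 2.07], [0.3, 2.58], [-1.14, 4.28], [0, 2.63], [-3.12, 3.12]. Speed limits (rad/s): [2.57, 2.57, 3.01, 3.14, 3.14, 3.14].

### API

Orientations are given as a unit quaternion [x, y, z, w].
In Python, from workcell import observe, camera, calibration, close_job, boxes_of, trace, spot_point, tips_ahead gives the robot as it stands. The module is installed in compiled form; this text tells all that it offers.
- The arm moves only by the tool jog_arm, never from a script. Its argument "commands" is a list of rows, each an object of numbers: "tx", "ty", "tz": the shift along the tool's x, y, z in units of 25 mm (1.0 is 25 mm); "roll": the turn about the tool's y in units of 5 degrees (1.0 is 5 degrees). In form: [{"tx": .., "ty": .., "tz": .., "roll": ..}, ...]. A call has 1 to 20 rows; each row is the pose to reach, as a shift and turn from the pose commanded when the call began, along the tool's axes at that moment; what a row does not reach only later rows make up. A row lasts 1/10 s, in which the tool goes at most 50 mm and 8.59 degrees, less where a joint would pass 70% of its speed; a pose out of reach is approached as far as the arm can. A call with a gripper value outside its range is refused whole. "claw" is the gripper's target within -1 to 1 (shut at 1, half-way at 0, fully open at -1), set as the call begins (left out, the last holds). The fingers move at their own pace and stop on an object; "force" is the grip in N (left out, the last holds). Time passes only in rows, so rows that repeat a pose let the fingers close. It gives the time, the measured TCP pose, the force and the opening at its end, in the units of the state.
- observe(): the state, without advancing time (a new reading comes with each control period).
- camera(name): name is "side" or "top" or "wrist"; returns the picture (420x560x3 uint8, red, green, blue); there is no depth.
- calibration(name): a dict with "fx", "fy", "cx", "cy" (pixels), "dist" ([k1, k2, p1, p2, k3] as OpenCV has them; the pictures are not rectified), "cam_to_world" (4x4, takes a point from camera to world coordinates). Camera axes: x right, y down, z forward; pixel columns grow to the right and rows downward; lengths in m; the calibration is good to about 2 mm. A picture is of the moment at which its call begins: read the wrist's pose just before it. calibration takes no time and is no camera call; for the wrist camera it gives the pose at the moment of the call.
- close_job(): hands the job in, once; it reports no verdict.
Trained networks look in the newest picture that a camera, given by its name, has taken for a name from the list of things; names that differ only in an ending like _2 or _b are one class to them, and where a whole thing is asked for, a point or a joint stands for the part that bears it (a point fixed in the world has none). Each returns a list of dicts, best first, with "p" (0 to 1); they miss things now and then, are a little off and sometimes report something else, mostly with a low value. They report only what shows in the picture. A call takes as long as a camera call. They do not tell look-alikes from the thing itself.
- boxes_of(thing, camera): "point" ([x, y, z] in m, in world coordinates, good to about 4 mm: the middle of the surface that is visible of it).
- trace(thing, camera): "region" (420x560 bool, what is visible of it).
- spot_point(thing, camera): "point" ([x, y, z] in m, in world coordinates, good to about 4 mm: a listed point, or the origin of a listed thing).
The state is a dict: "time": time; "joint_pos": joint angles; "qd": joint speeds; "joint_torque": joint torques, N m; "eef_pos": TCP position; "tcp_rot": TCP orientation; "wrist_force": force on the tool from outside, world axes, zero at the start; "torque": the same for the moment, N m; "width": finger opening in m.
Only numpy, scipy, OpenCV 4.12 (cv2) and the standard library are available. Lean on these libraries where they do the work, as an engineer would, in place of code of your own. Each camera call takes 0.05 s, during which the arm holds its last target.

### The job

The little red dish display has been knocked onto its back. Using only pushes of the fingertips, without gripping it or lifting it off the counter, tip it back up onto its flat grey foot, then push it along the counter until the whole front edge of its foot is flush against the stone ledge, and leave it standing there. Do not disturb the pepper mill, the tumbler, the tub or the bowl.

Things in the scene. Friction and masses are not known exactly. Their poses are not given: they have to be found in the camera images.
- sign: loose L-shaped display, 0.26 to 0.43 kg: red panel (120 mm wide, 8 thick, white card on its front) rising from the back edge of a dark grey foot (120 wide, 80 deep, 10 thick); stands 80 mm high. Origin: middle of the heel, the edge where the panel's back meets the foot's underside. x: up the panel; y: along the heel; z: out of the panel's front. Most weight is in the foot
- sign_heel (a point): middle of the heel, axes as the display. At the start it lies on its back: x level towards the robot, panel flat on the counter, foot an upright wall 80 mm high on the ledge's side, its underside facing the ledge. About 1 N towards the ledge near the wall's top pivots it about the heel: the foot falls flat, the panel rises; then x is up and z points to the ledge
- sign_top (a point): middle of the panel's top edge, on its back face: 80 mm from the heel along x
- toe_left (a point): one end of the front bottom edge of the foot: 80 mm from the heel along z, 60 mm along -y. At the start it is 80 mm up; when standing it is on the counter, at the left corner as seen from the robot
- toe_right (a point): the other end of the front bottom edge of the foot: 80 mm from the heel along z, 60 mm along +y; right corner as seen from the robot when standing
- ledge: fixed pale stone ledge across the counter, 800 mm long, 130 deep, 50 high. Origin: at counter height, middle of its near face; x points away from the robot into the stone, y along the near face, z up. At the start the heel is 150 to 200 mm before this face and the display up to 0.3 rad from square with it
- mill: black pepper mill, 54 mm in diameter, 135 mm high, standing loose on the counter to one side of the display; origin at the centre of its underside
- tumbler: green glass tumbler, 72 mm in diameter, 100 mm high, standing loose on the counter on the other side of the display; origin at the centre of its underside
- tub: red and white salt tub with a cork lid, 84 mm in diameter, 71 mm high, standing on top of the ledge; origin at the centre of its underside
- bowl: terracotta bowl, 90 mm in diameter, 40 mm high, standing on top of the ledge; origin at the centre of its underside
Not all that is in view belongs to the job. What is shaped like the sign but yellow is not meant.

How it is judged:
By the outcome, as a careful person would: the job done as asked, in the order asked, and still so for the second after the job is handed in, with the robot touching nothing.
It also fails if it takes over 51 s, if anything falls off the work surface, if the arm or the gripper's body presses on something with over 40 N, if the wrist force passes 120 N, or if a joint passes its speed limit or range.

## Working session

There is one attempt and no reset: what is moved stays moved. The work goes in short steps, Python scripts to look and compute and a tool call to move; the robot and the scene stay as the last step left them, time stands still between calls to the robot, and variables do not carry over. Pictures are saved under pics/ and viewed, and the job is handed in when it is done.

Besides the shell and the picture viewer there is one more tool, called as name([rows], argument=value, ...), one row to a line, values as JSON. jog_arm: Moves the arm, as the interface text tells. Its arguments: {"type":"object","properties":{"commands":{"type":"array"},"claw":{"type":"number"},"force":{"type":"number"}},"required":["commands"]}

```bash
mkdir -p pics; python3 - <<'E'
from workcell import *
import cv2,numpy as np
s=observe();print({k:np.round(v,3) for k,v in s.items()}, tips_ahead() if callable(tips_ahead) else tips_ahead)
for c in ["top","side"]:
    im=camera(c);cv2.imwrite(f"pics/{c}0.png",im[:,:,::-1])
    for t in ["sign_heel","sign_top","toe_left","toe_right","ledge","mill","tumbler","tub","bowl"]:
        r=spot_point(t,c);print(c,t,[(np.round(a["point"],3),round(a["p"],2)) for a in r[:3]])
    k=calibration(c);print(np.round(k["cam_to_world"],3))
print(observe()["time"])
E
```

```text
{'time': np.float64(0.0), 'joint_pos': array([-1.457,  0.182,  1.608, -0.   ,  1.354, -0.206]), 'qd': array([-0.   , -0.001, -0.002,  0.001,  0.001,  0.001]), 'joint_torque': array([ 1.0000e-03, -4.4487e+01, -3.5134e+01, -0.0000e+00,  9.0000e-03,
       -0.0000e+00]), 'eef_pos': array([ 0.181, -0.545,  0.247]), 'tcp_rot': array([-0.113,  0.699, -0.697,  0.113]), 'wrist_force': array([-0.57 , -1.001, -0.36 ]), 'torque': array([-0.032,  0.068,  0.024]), 'width': np.float64(0.085)} 0.017
top sign_heel [(array([ 0.494, -0.042,  0.006]), 0.73), (array([0.495, 0.017, 0.079]), 0.62), (array([ 0.421, -0.216, -0.   ]), 0.57)]
top sign_top [(array([ 0.418, -0.036, -0.003]), 0.95), (array([ 0.346, -0.233,  0.002]), 0.75)]
top toe_left [(array([0.494, 0.018, 0.079]), 0.8), (array([ 0.409, -0.161,  0.081]), 0.7), (array([ 0.72 , -0.18 ,  0.054]), 0.41)]
top toe_right [(array([ 0.496, -0.099,  0.079]), 0.89), (array([ 0.438, -0.276,  0.082]), 0.56)]
top ledge [(array([ 0.68 , -0.047, -0.   ]), 0.8)]
top mill [(array([ 0.569, -0.278,  0.001]), 0.65), (array([ 0.417, -0.038, -0.003]), 0.56)]
top tum
[... 504 characters left out ...]
array([ 0.721, -0.175,  0.052]), 0.2)]
side toe_left [(array([ 0.407, -0.154,  0.079]), 0.8), (array([0.495, 0.017, 0.08 ]), 0.77), (array([ 0.495, -0.038, -0.001]), 0.74)]
side toe_right [(array([ 0.492, -0.099,  0.081]), 0.95), (array([ 0.44 , -0.276,  0.082]), 0.93), (array([ 0.679, -0.04 ,  0.   ]), 0.21)]
side ledge [(array([ 0.677, -0.042, -0.   ]), 0.79)]
side mill [(array([ 0.571, -0.28 , -0.003]), 0.61)]
side tumbler [(array([ 0.567,  0.223, -0.001]), 0.87)]
side tub [(array([0.743, 0.113, 0.052]), 0.67)]
side bowl [(array([ 0.724, -0.178,  0.052]), 0.96)]
[[ 1.    -0.025  0.012  0.57 ]
 [-0.024 -0.561  0.828 -0.555]
 [-0.014 -0.828 -0.561  0.499]
 [ 0.     0.     0.     1.   ]]
1.0
```

View pics/top0.png

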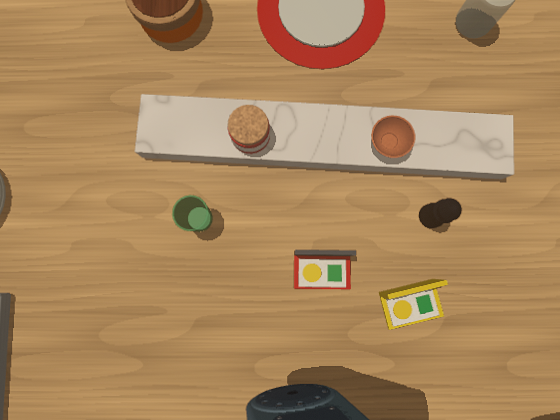

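View pics/side0.png

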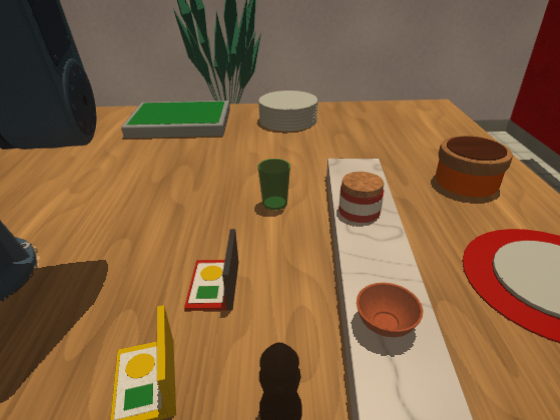

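The red sign is at top-image (323,270) with its wall at row 253. The yellow look-alike is at (412,303), the ledge's near top edge runs (136,152) to (507,175), the mill is at (440,212) and the tumbler at (191,213). Next I'll measure the yaw of the sign and the ledge.

```bash
cat > h.py <<'E'
from workcell import *
import cv2,numpy as np
from scipy.spatial.transform import Rotation as Ro
def toz(c,uv,z):
    k=calibration(c);K=np.array([[k["fx"],0,k["cx"]],[0,k["fy"],k["cy"]],[0,0,1]])
    p=cv2.undistortPoints(np.array(uv,float).reshape(-1,1,2),K,np.array(k["dist"])).reshape(-1,2)
    T=k["cam_to_world"];d=np.c_[p,np.ones(len(p))]@T[:3,:3].T;o=T[:3,3]
    return o+d*((z-o[2])/d[:,2])[:,None]
def st():
    s=observe();R=Ro.from_quat(s["tcp_rot"]).as_matrix()
    print("t",round(float(s["time"]),2),"p",np.round(s["eef_pos"],4),"F",np.round(s["wrist_force"],1),"w",round(float(s["width"]),4),"tips",tips_ahead())
    print("R\n",np.round(R,3));return s,R
E
python3 - <<'E'
from h import *
s,R=st()
im=camera("top")
g=trace("ledge","top")[0];m=g["region"]
cols=np.arange(150,500,5);cols=[c for c in cols if m[:,c].any()]
bot=np.array([[c,np.where(m[:,c])[0].max()] for c in cols],float)
P=toz("top",bot+[0,.5],0.0);f=np.polyfit(P[:,1],P[:,0],1)
for _ in range(3):
    r=P[:,0]-np.polyval(f,P[:,1]);k=abs(r)<.004;f=np.polyfit(P[k,1],P[k,0],1)
print("ledge bottom x=f(y)",f,k.sum(),len(k),abs(r).max())
for g in trace("sign_heel","top")[:2]:
    m=g["region"];print(g["p"],m.sum(),np.argwhere(m).mean(0))
    cv2.imwrite("pics/m%d.png"%m.sum(),m.astype(np.uint8)*255)
    cs=np.where(m.any(0))[0];cs=cs[4:-4]
    tp=np.array([[c,np.where(m[:,c])[0].min()] for c in cs],float)
    P=toz("top",tp-[0,.5],0.08);f=np.polyfit(P[:,1],P[:,0],1);print("top edge z.08",f,P[0],P[-1])
    bt=np.array([[c,np.where(m[:,c])[0].max()] for c in cs],float)
    P=toz("top",bt+[0,.5],0.004);f=np.polyfit(P[:,1],P[:,0],1);print("bot",f,P[0],P[-1])
big=cv2.resize(im[180:380,240:460,::-1],None,fx=3.6,fy=3,interpolation=cv2.INTER_CUBIC);cv2.imwrite("pics/crop.png",cv2.resize(im[150:350,200:460,::-1],(780,600)))
E
```

```text
Traceback (most recent call last):
  File "h.py", line 11, in st
    print("t",round(float(s["time"]),2),"p",np.round(s["eef_pos"],4),"F",np.round(s["wrist_force"],1),"w",round(float(s["width"]),4),"tips",tips_ahead())
                                                                                                                                            ~~~~~~~~~~^^
TypeError: 'float' object is not callable
```

```bash
sed -i 's/tips_ahead())/tips_ahead)/' h.py
python3 - <<'E'
from h import *
s,R=st()
im=camera("top")
g=trace("ledge","top")[0];m=g["region"]
cols=np.arange(150,500,5);cols=[c for c in cols if m[:,c].any()]
bot=np.array([[c,np.where(m[:,c])[0].max()] for c in cols],float)
P=toz("top",bot+[0,.5],0.0);f=np.polyfit(P[:,1],P[:,0],1)
for _ in range(3):
    r=P[:,0]-np.polyval(f,P[:,1]);k=abs(r)<.004;f=np.polyfit(P[k,1],P[k,0],1)
print("ledge bottom x=f(y)",f,k.sum(),len(k),abs(r).max())
for g in trace("sign_heel","top")[:2]:
    m=g["region"];print(g["p"],m.sum(),np.argwhere(m).mean(0))
    cs=np.where(m.any(0))[0];cs=cs[4:-4]
    tp=np.array([[c,np.where(m[:,c])[0].min()] for c in cs],float)
    P=toz("top",tp-[0,.5],0.08);f=np.polyfit(P[:,1],P[:,0],1);print("top edge z.08",f,P[0],P[-1])
    bt=np.array([[c,np.where(m[:,c])[0].max()] for c in cs],float)
    P=toz("top",bt+[0,.5],0.004);f=np.polyfit(P[:,1],P[:,0],1);print("bot",f,P[0],P[-1])
cv2.imwrite("pics/crop.png",cv2.resize(im[150:350,200:460,::-1],(780,600)))
E
```

```text
t 1.0 p [ 0.1808 -0.5459  0.2483] F [ 0.5 -0.7 -0.1] w 0.0851 tips 0.017
R
 [[-0.949  0.     0.314]
 [-0.314 -0.    -0.949]
 [ 0.    -1.     0.   ]]
ledge bottom x=f(y) [0.07048387 0.67944356] 70 70 0.003969838688374749
0.62 2346 [302.86061381 411.73614663]
top edge z.08 [-0.20427726  0.38474103] [ 0.41358341 -0.15094324  0.08      ] [ 0.43584216 -0.26700993  0.08      ]
bot [-0.14008532  0.31056823] [ 0.37401765 -0.16746761  0.004     ] [ 0.35658659 -0.29117998  0.004     ]
0.58 2278 [268.42493415 321.78270413]
top edge z.08 [0.03684341 0.49654436] [0.4980391  0.01531142 0.08      ] [ 0.49347131 -0.09088935  0.08      ]
bot [-0.06231271  0.41285437] [0.41457897 0.01344231 0.004     ] [ 0.4836215  -0.10292535  0.004     ]
```

View pics/crop.png

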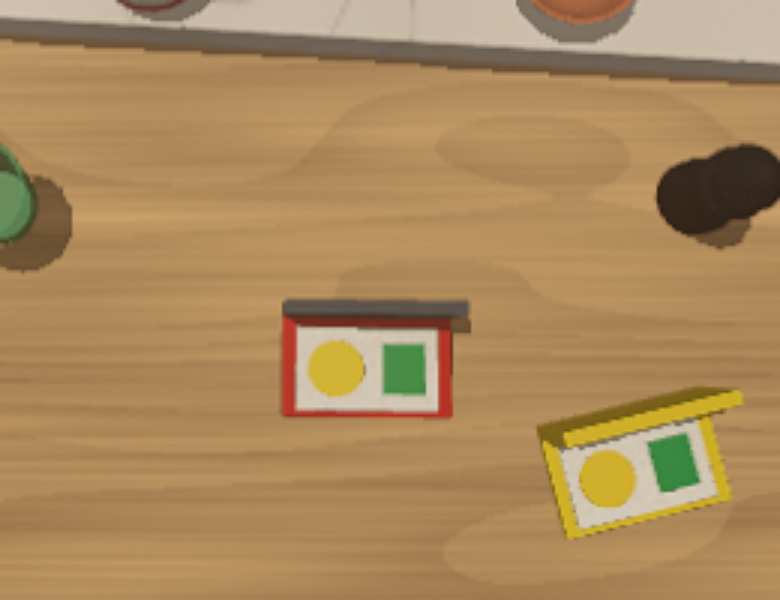

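jog_arm([
  {"tx":-16.6,"tz":-15.8,"roll":3.9},
  {"tx":-16.6,"tz":-15.8,"roll":3.9},
  {"tx":-16.6,"tz":-15.8,"roll":3.9},
  {"tx":-16.6,"tz":-15.8,"roll":3.9},
  {"tx":-16.6,"tz":-15.8,"roll":3.9},
  {"tx":-16.6,"tz":-15.8,"roll":3.9},
  {"tx":-16.6,"tz":-15.8,"roll":3.9},
  {"tx":-16.6,"tz":-15.8,"roll":3.9},
  {"tx":-16.6,"tz":-15.8,"roll":3.9},
  {"tx":-16.6,"tz":-15.8,"roll":3.9},
  {"tx":-16.6,"tz":-15.8,"roll":3.9},
  {"tx":-16.6,"tz":-15.8,"roll":3.9},
  {"tx":-16.6,"tz":-15.8,"roll":3.9},
  {"tx":-16.6,"tz":-15.8,"roll":3.9},
  {"tx":-16.6,"tz":-15.8,"roll":3.9},
  {"tx":-16.6,"tz":-15.8,"roll":3.9},
], claw=1)

```text
invalid input
```

```bash
python3 - <<'E'
from h import *
s,R=st()
cv2.imwrite("pics/side1.png",camera("side")[:,:,::-1])
E
```

```text
t 1.15 p [ 0.1808 -0.5459  0.2483] F [ 0.2 -0.8 -0.5] w 0.0853 tips 0.017
R
 [[-0.949  0.     0.314]
 [-0.314  0.    -0.949]
 [-0.    -1.    -0.   ]]
```

View pics/side1.png

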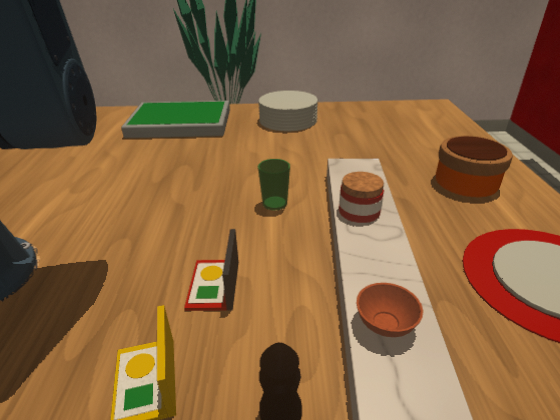

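Refused, and the picture confirms nothing moved. Rows probably need all four fields.

jog_arm([
  {"tx":-16.6,"ty":0,"tz":-15.8,"roll":3.9},
  {"tx":-16.6,"ty":0,"tz":-15.8,"roll":3.9},
  {"tx":-16.6,"ty":0,"tz":-15.8,"roll":3.9},
  {"tx":-16.6,"ty":0,"tz":-15.8,"roll":3.9},
  {"tx":-16.6,"ty":0,"tz":-15.8,"roll":3.9},
  {"tx":-16.6,"ty":0,"tz":-15.8,"roll":3.9},
  {"tx":-16.6,"ty":0,"tz":-15.8,"roll":3.9},
  {"tx":-16.6,"ty":0,"tz":-15.8,"roll":3.9},
  {"tx":-16.6,"ty":0,"tz":-15.8,"roll":3.9},
  {"tx":-16.6,"ty":0,"tz":-15.8,"roll":3.9},
  {"tx":-16.6,"ty":0,"tz":-15.8,"roll":3.9},
  {"tx":-16.6,"ty":0,"tz":-15.8,"roll":3.9},
  {"tx":-16.6,"ty":0,"tz":-15.8,"roll":3.9},
  {"tx":-16.6,"ty":0,"tz":-15.8,"roll":3.9},
  {"tx":-16.6,"ty":0,"tz":-15.8,"roll":3.9},
], claw=1)

```text
time: 2.7
eef_pos: [0.4502, -0.0413, 0.2483]
tcp_rot: [-0.008, -0.707, 0.707, 0.008]
wrist_force: [0.4, -0.2, -0.5]
width: -0.0001
```

```bash
python3 - <<'E'
from h import *
s,R=st()
cv2.imwrite("pics/side1b.png",camera("side")[:,:,::-1])
E
```

```text
t 2.7 p [ 0.4502 -0.0413  0.2483] F [ 0.4 -0.2 -0.5] w -0.0001 tips 0.017
R
 [[-1.    -0.    -0.021]
 [ 0.021 -0.    -1.   ]
 [ 0.    -1.     0.   ]]
```

View pics/side1b.png

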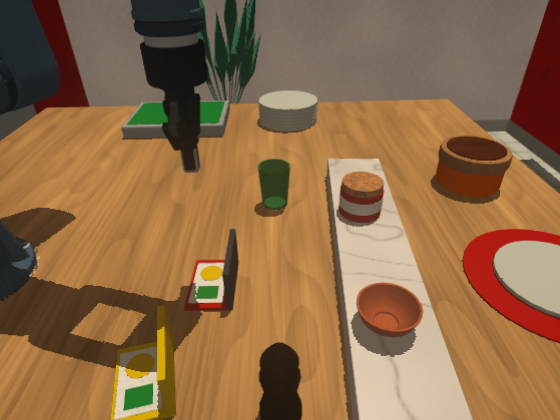

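Arm is at the red sign, jaws shut, with the tip at pixel (191,170) in the side view. Now descend behind the wall.

jog_arm([
  {"tx":0,"ty":1.5,"tz":0,"roll":0},
  {"tx":0,"ty":3,"tz":0,"roll":0},
  {"tx":0,"ty":4.5,"tz":0,"roll":0},
  {"tx":0,"ty":5.8,"tz":0,"roll":0},
  {"tx":0,"ty":6.6,"tz":0,"roll":0},
  {"tx":0,"ty":6.6,"tz":0,"roll":0},
])

```text
time: 3.35
eef_pos: [0.4479, -0.0408, 0.0807]
tcp_rot: [0.006, 0.708, -0.706, -0.01]
wrist_force: [-0.2, 0.4, -0.1]
width: 0.0
```

```bash
python3 - <<'E'
from h import *
s,R=st()
im=camera("side");cv2.imwrite("pics/side2.png",cv2.resize(im[130:340,130:410,::-1],(800,600)))
E
```

```text
t 3.35 p [ 0.4479 -0.0408  0.0807] F [-0.2  0.4 -0.1] w 0.0 tips 0.017
R
 [[-1.    -0.006 -0.023]
 [ 0.023  0.002 -1.   ]
 [ 0.006 -1.    -0.002]]
```

View pics/side2.png

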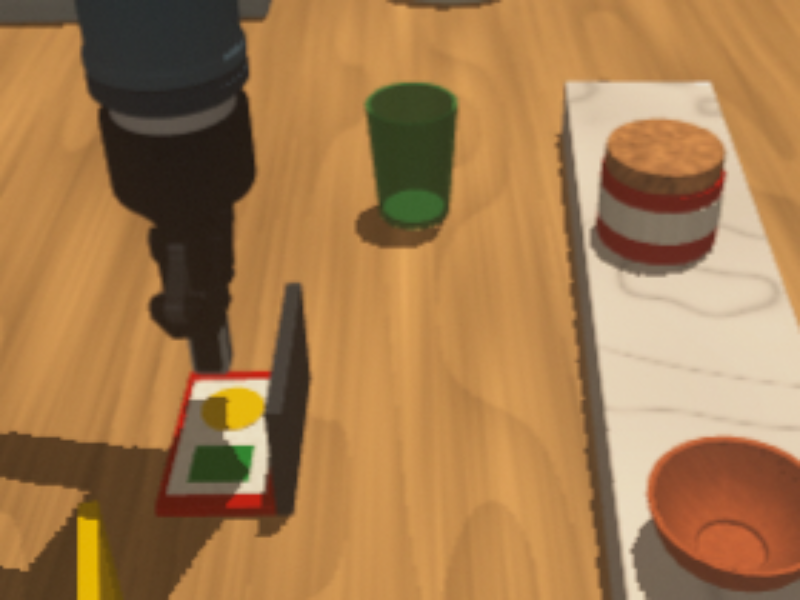

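The closed tip is just behind the wall, at about z 0.06. Now a gentle push over.

jog_arm([
  {"tx":-0.4,"ty":0,"tz":0,"roll":0},
  {"tx":-0.8,"ty":0,"tz":0,"roll":0},
  {"tx":-1.0,"ty":0,"tz":0,"roll":0},
  {"tx":-1.2,"ty":0,"tz":0,"roll":0},
  {"tx":-1.4,"ty":0,"tz":0,"roll":0},
  {"tx":-1.6,"ty":0,"tz":0,"roll":0},
  {"tx":-1.8,"ty":0,"tz":0,"roll":0},
  {"tx":-2.0,"ty":0,"tz":0,"roll":0},
  {"tx":-2.0,"ty":0,"tz":0,"roll":0},
])

```text
time: 4.3
eef_pos: [0.5013, -0.0415, 0.0834]
tcp_rot: [-0.007, -0.707, 0.707, 0.007]
wrist_force: [-0.3, 0.6, 0.2]
width: -0.0001
```

```bash
python3 - <<'E'
from h import *
s,R=st()
im=camera("side");cv2.imwrite("pics/side3.png",cv2.resize(im[130:340,130:410,::-1],(800,600)))
E
```

```text
t 4.3 p [ 0.5013 -0.0415  0.0834] F [-0.3  0.6  0.2] w -0.0001 tips 0.017
R
 [[-1.     0.001 -0.02 ]
 [ 0.02  -0.    -1.   ]
 [-0.001 -1.     0.   ]]
```

View pics/side3.png

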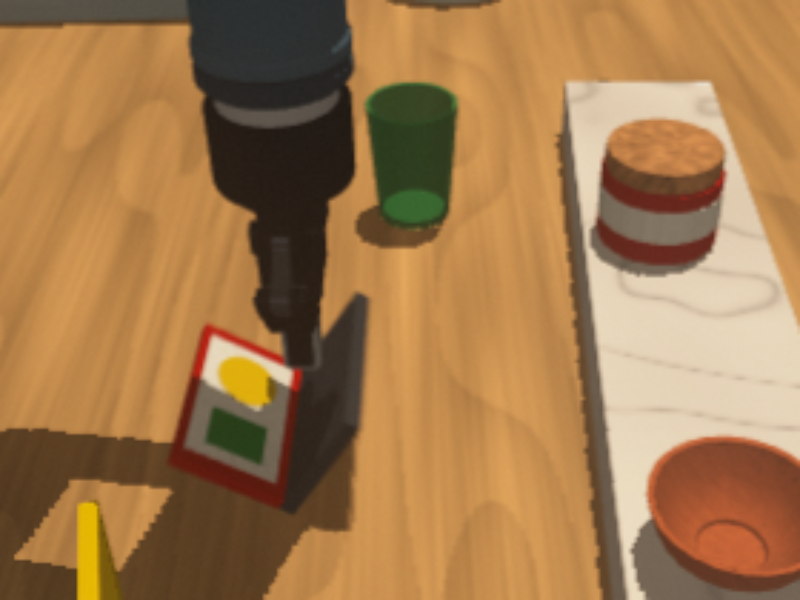

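The sign is tipping about its heel with no sliding; the wall leans about 25°. Continue.

jog_arm([
  {"tx":-0.2,"ty":0,"tz":0,"roll":0},
  {"tx":-0.4,"ty":0,"tz":0,"roll":0},
  {"tx":-0.6,"ty":0,"tz":0,"roll":0},
  {"tx":-0.8,"ty":0,"tz":0,"roll":0},
  {"tx":-1.0,"ty":0,"tz":0,"roll":0},
  {"tx":-1.2,"ty":0,"tz":0,"roll":0},
  {"tx":-1.2,"ty":0,"tz":0,"roll":0},
  {"tx":-1.2,"ty":0,"tz":0,"roll":0},
])

```text
time: 5.15
eef_pos: [0.5305, -0.042, 0.0832]
tcp_rot: [0.007, 0.707, -0.707, -0.007]
wrist_force: [-0.1, -0.3, 1.1]
width: 0.0002
```

```bash
python3 - <<'E'
from h import *
s,R=st()
im=camera("side");cv2.imwrite("pics/side4.png",cv2.resize(im[130:340,130:410,::-1],(800,600)))
E
```

```text
t 5.15 p [ 0.5305 -0.042   0.0832] F [-0.1 -0.3  1.1] w 0.0002 tips 0.017
R
 [[-1.   -0.   -0.02]
 [ 0.02  0.   -1.  ]
 [ 0.   -1.   -0.  ]]
```

View pics/side4.png

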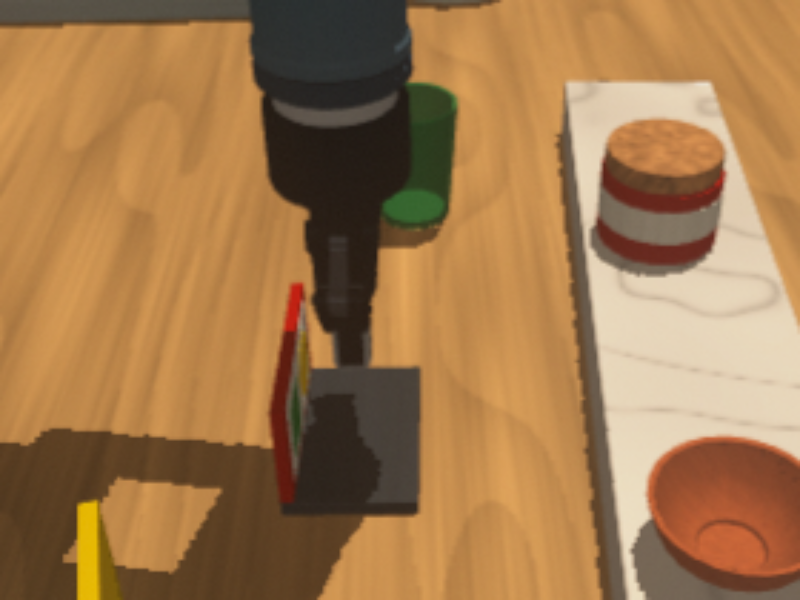

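Standing on its foot. Now lift, retreat behind it, square up to the ledge and open the jaws for a two-finger push.

jog_arm([
  {"tx":0,"ty":-1.2,"tz":0,"roll":0},
  {"tx":0,"ty":-2.6,"tz":0,"roll":0},
  {"tx":0,"ty":-3.8,"tz":0,"roll":0},
  {"tx":0,"ty":-4,"tz":0,"roll":0},
  {"tx":1,"ty":-4,"tz":0,"roll":0.6},
  {"tx":2.5,"ty":-4,"tz":0,"roll":0.6},
  {"tx":4,"ty":-4,"tz":0,"roll":0.6},
  {"tx":4.2,"ty":-4,"tz":0,"roll":0.6},
  {"tx":4.2,"ty":-4,"tz":0,"roll":0.6},
], claw=-0.4)

```text
time: 6.1
eef_pos: [0.4246, -0.0397, 0.1829]
tcp_rot: [0.026, 0.707, -0.707, -0.026]
wrist_force: [0.6, -0.3, -0.3]
width: 0.0597
```

```bash
cat > meas.py <<'E'
from h import *
import sys
s,R=st()
for c in ["top","side"]:
    im=camera(c);cv2.imwrite(f"pics/{c}_{sys.argv[1]}.png",cv2.resize(im[100:340,170:490,::-1],(800,600)))
    for t in ["sign_heel","sign_top","toe_left","toe_right"]:
        r=spot_point(t,c);print(c,t,[(np.round(a["point"],3),round(a["p"],2)) for a in r[:3]])
E
python3 meas.py a
```

```text
t 6.1 p [ 0.4246 -0.0397  0.1829] F [ 0.6 -0.3 -0.3] w 0.0597 tips 0.017
R
 [[-0.997 -0.    -0.073]
 [ 0.073  0.    -0.997]
 [ 0.    -1.    -0.   ]]
top sign_heel [(array([ 0.489, -0.042,  0.003]), 0.55), (array([ 0.721, -0.181,  0.056]), 0.34)]
top sign_top [(array([ 0.49 , -0.041,  0.078]), 0.93), (array([ 0.677, -0.046, -0.   ]), 0.63)]
top toe_left [(array([ 0.569,  0.02 , -0.002]), 0.7)]
top toe_right [(array([ 0.571, -0.101,  0.001]), 0.94), (array([ 0.434, -0.276,  0.081]), 0.5)]
side sign_heel [(array([ 0.424, -0.214, -0.   ]), 0.79), (array([ 0.496, -0.041,  0.004]), 0.7)]
side sign_top [(array([ 0.493, -0.036,  0.081]), 0.73), (array([ 0.344, -0.236, -0.002]), 0.65)]
side toe_left [(array([0.567, 0.013, 0.   ]), 0.83), (array([ 0.408, -0.156,  0.079]), 0.79)]
side toe_right [(array([ 0.439, -0.275,  0.082]), 0.9), (array([ 0.567, -0.104,  0.001]), 0.79)]
```

View pics/top_a.png

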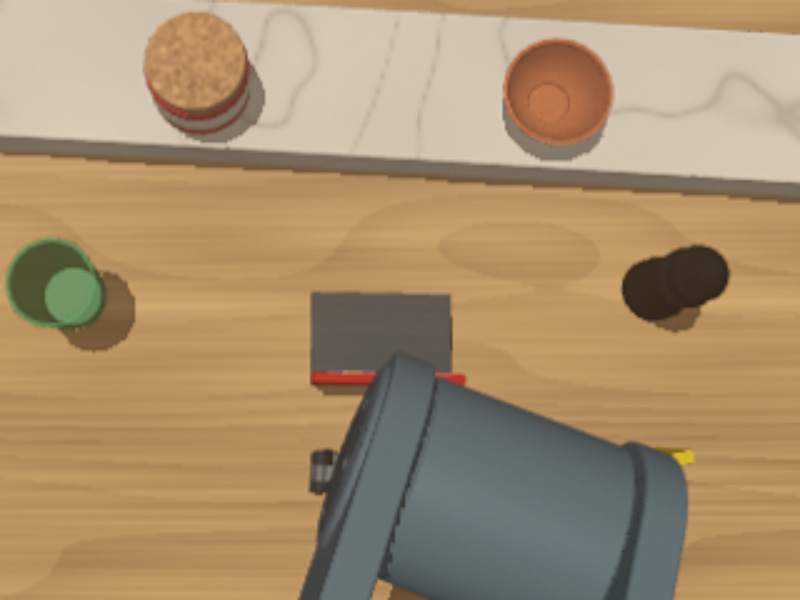

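View pics/side_a.png

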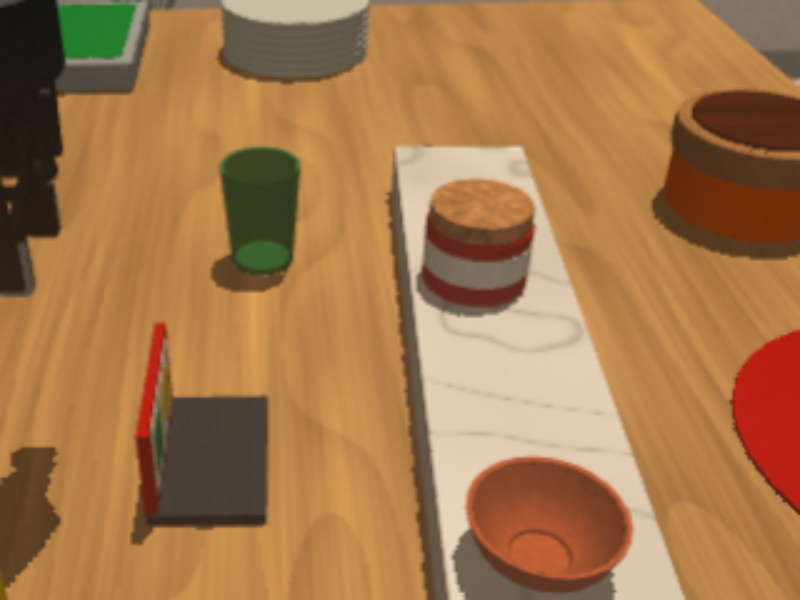

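Confirmed standing: toes at about x 0.569 and z 0, sign_top at z 0.08, heel (0.493, -0.041). Neighbours haven't moved. Now descend behind the panel and push to about 20 mm short of the ledge.

jog_arm([
  {"tx":0,"ty":1.5,"tz":0,"roll":0},
  {"tx":0,"ty":3,"tz":0,"roll":0},
  {"tx":0,"ty":4.5,"tz":0,"roll":0},
  {"tx":0,"ty":5.7,"tz":0,"roll":0},
  {"tx":0,"ty":5.7,"tz":0,"roll":0},
  {"tx":-0.7,"ty":5.7,"tz":0,"roll":0},
  {"tx":-1.4,"ty":5.7,"tz":0,"roll":0},
  {"tx":-1.9,"ty":5.7,"tz":0,"roll":0},
  {"tx":-2.2,"ty":5.7,"tz":0,"roll":0},
  {"tx":-2.5,"ty":5.7,"tz":0,"roll":0},
  {"tx":-2.9,"ty":5.7,"tz":0,"roll":0},
  {"tx":-3.3,"ty":5.7,"tz":0,"roll":0},
  {"tx":-3.7,"ty":5.7,"tz":0,"roll":0},
  {"tx":-4.1,"ty":5.7,"tz":0,"roll":0},
  {"tx":-4.5,"ty":5.7,"tz":0,"roll":0},
  {"tx":-4.9,"ty":5.7,"tz":0,"roll":0},
  {"tx":-5.2,"ty":5.7,"tz":0,"roll":0},
  {"tx":-5.4,"ty":5.7,"tz":0,"roll":0},
  {"tx":-5.5,"ty":5.7,"tz":0,"roll":0},
  {"tx":-5.5,"ty":5.7,"tz":0,"roll":0},
])

```text
time: 8.6
eef_pos: [0.5631, -0.05, 0.0408]
tcp_rot: [-0.026, -0.707, 0.707, 0.026]
wrist_force: [0.2, 0.3, -0.4]
width: 0.0599
```

```bash
python3 meas.py b
```

```text
t 8.6 p [ 0.5631 -0.05    0.0408] F [ 0.2  0.3 -0.4] w 0.0599 tips 0.017
R
 [[-0.997  0.001 -0.073]
 [ 0.073 -0.    -0.997]
 [-0.001 -1.     0.   ]]
top sign_heel [(array([ 0.419, -0.214,  0.002]), 0.59)]
top sign_top [(array([ 0.348, -0.235,  0.003]), 0.58)]
top toe_left [(array([ 0.409, -0.161,  0.082]), 0.64), (array([ 0.659,  0.009, -0.001]), 0.51)]
top toe_right [(array([ 0.436, -0.28 ,  0.076]), 0.6)]
side sign_heel [(array([ 0.583, -0.045, -0.001]), 0.82), (array([ 0.424, -0.214,  0.002]), 0.64)]
side sign_top [(array([ 0.342, -0.236, -0.002]), 0.95), (array([ 0.583, -0.036,  0.078]), 0.62)]
side toe_left [(array([ 0.407, -0.157,  0.076]), 0.89), (array([0.661, 0.008, 0.002]), 0.78)]
side toe_right [(array([ 0.652, -0.113,  0.001]), 0.81), (array([ 0.44 , -0.275,  0.084]), 0.8)]
```

View pics/top_b.png

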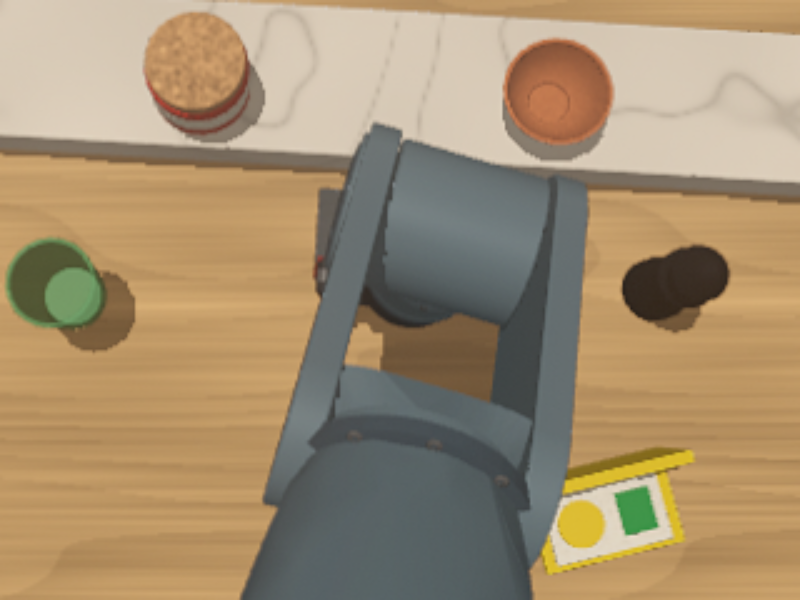

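View pics/side_b.png

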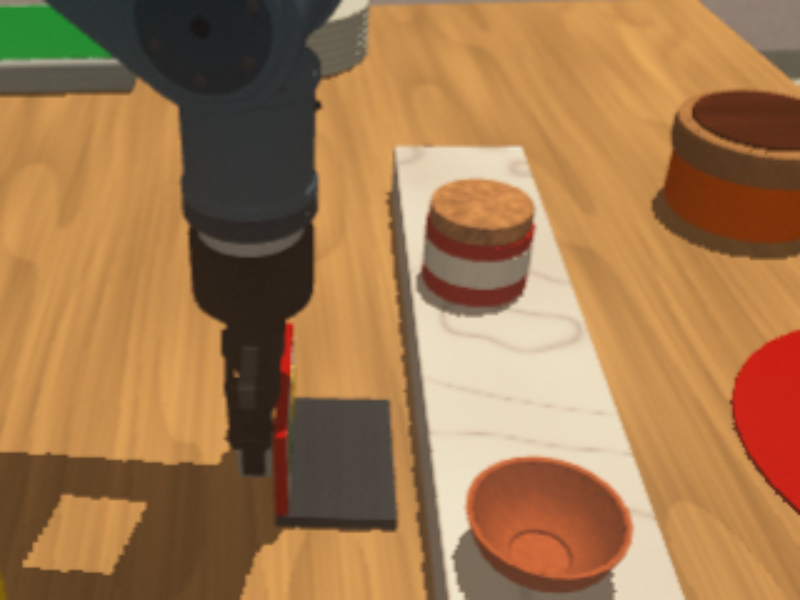

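Square and still upright, with roughly an 18 mm gap at both toes. Creep on while watching the force.

jog_arm([
  {"tx":-0.15,"ty":0,"tz":0,"roll":0},
  {"tx":-0.3,"ty":0,"tz":0,"roll":0},
  {"tx":-0.4,"ty":0,"tz":0,"roll":0},
  {"tx":-0.48,"ty":0,"tz":0,"roll":0},
  {"tx":-0.54,"ty":0,"tz":0,"roll":0},
  {"tx":-0.6,"ty":0,"tz":0,"roll":0},
  {"tx":-0.64,"ty":0,"tz":0,"roll":0},
  {"tx":-0.64,"ty":0,"tz":0,"roll":0},
])

```text
time: 9.9
eef_pos: [0.5789, -0.0511, 0.0408]
tcp_rot: [-0.026, -0.707, 0.707, 0.026]
wrist_force: [-0.8, 1.0, -1.0]
width: 0.0598
```

jog_arm([
  {"tx":-0.04,"ty":0,"tz":0,"roll":0},
  {"tx":-0.06,"ty":0,"tz":0,"roll":0},
  {"tx":-0.06,"ty":0,"tz":0,"roll":0},
])

```text
time: 10.2
eef_pos: [0.5802, -0.0512, 0.0408]
tcp_rot: [-0.026, -0.707, 0.707, 0.026]
wrist_force: [-0.7, -0.0, -0.7]
width: 0.06
```

jog_arm([
  {"tx":-0.02,"ty":0,"tz":0,"roll":0},
  {"tx":-0.04,"ty":0,"tz":0,"roll":0},
  {"tx":-0.04,"ty":0,"tz":0,"roll":0},
])

```text
time: 10.5
eef_pos: [0.5812, -0.0513, 0.0408]
tcp_rot: [0.026, 0.707, -0.707, -0.026]
wrist_force: [-1.6, 0.0, 1.2]
width: 0.0597
```

Force is still only at sliding level. Continue in small steps.

jog_arm([
  {"tx":-0.03,"ty":0,"tz":0,"roll":0},
  {"tx":-0.06,"ty":0,"tz":0,"roll":0},
  {"tx":-0.06,"ty":0,"tz":0,"roll":0},
])

```text
time: 10.8
eef_pos: [0.5828, -0.0514, 0.0408]
tcp_rot: [0.026, 0.707, -0.707, -0.026]
wrist_force: [-1.6, 0.2, -1.0]
width: 0.0599
```

jog_arm([
  {"tx":-0.03,"ty":0,"tz":0,"roll":0},
  {"tx":-0.06,"ty":0,"tz":0,"roll":0},
  {"tx":-0.06,"ty":0,"tz":0,"roll":0},
])

```text
time: 11.1
eef_pos: [0.5838, -0.0514, 0.0407]
tcp_rot: [0.025, 0.707, -0.707, -0.026]
wrist_force: [-3.7, 0.5, 1.5]
width: 0.0602
```

```bash
python3 meas.py c
```

```text
t 11.1 p [ 0.5838 -0.0514  0.0407] F [-3.7  0.5  1.5] w 0.0602 tips 0.017
R
 [[-0.997 -0.001 -0.073]
 [ 0.073  0.    -0.997]
 [ 0.001 -1.    -0.   ]]
top sign_heel [(array([ 0.422, -0.218,  0.   ]), 0.85), (array([ 0.678,  0.009, -0.002]), 0.21)]
top sign_top [(array([ 0.345, -0.235,  0.002]), 0.64)]
top toe_left [(array([ 0.408, -0.16 ,  0.082]), 0.83), (array([ 0.678,  0.008, -0.003]), 0.5), (array([ 0.723, -0.183,  0.054]), 0.27)]
top toe_right [(array([ 0.437, -0.277,  0.08 ]), 0.77)]
side sign_heel [(array([ 0.602, -0.045,  0.005]), 0.76), (array([ 0.425, -0.216,  0.002]), 0.61)]
side sign_top [(array([ 0.343, -0.237, -0.003]), 0.83), (array([ 0.602, -0.041,  0.078]), 0.69)]
side toe_left [(array([ 0.408, -0.157,  0.075]), 0.95), (array([0.677, 0.005, 0.002]), 0.79)]
side toe_right [(array([ 0.674, -0.114, -0.001]), 0.93), (array([ 0.437, -0.272,  0.082]), 0.61)]
```

View pics/side_c.png

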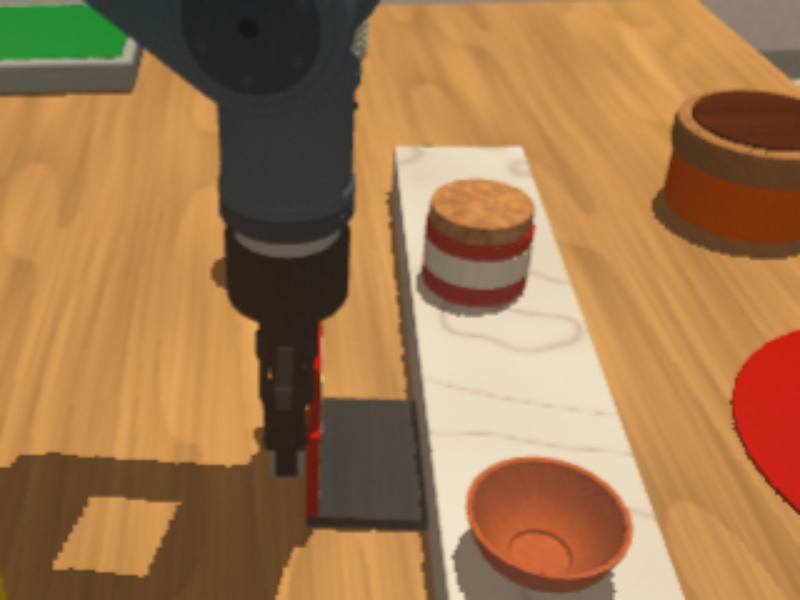

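Force is rising to 3.7 N and the foot edge meets the face in the picture. Press on to seat both corners.

jog_arm([
  {"tx":-0.03,"ty":0,"tz":0,"roll":0},
  {"tx":-0.06,"ty":0,"tz":0,"roll":0},
  {"tx":-0.06,"ty":0,"tz":0,"roll":0},
])

```text
time: 11.9
eef_pos: [0.5856, -0.0516, 0.0408]
tcp_rot: [0.026, 0.707, -0.707, -0.026]
wrist_force: [-5.2, -0.2, 2.5]
width: 0.0595
```

jog_arm([
  {"tx":-0.03,"ty":0,"tz":0,"roll":0},
  {"tx":-0.06,"ty":0,"tz":0,"roll":0},
  {"tx":-0.06,"ty":0,"tz":0,"roll":0},
])

```text
time: 12.2
eef_pos: [0.587, -0.0517, 0.0408]
tcp_rot: [0.026, 0.707, -0.707, -0.026]
wrist_force: [-5.6, -0.5, 2.0]
width: 0.0595
```

```bash
python3 - <<'E'
from h import *
s,R=st();print(s["torque"])
E
```

```text
t 12.2 p [ 0.587  -0.0517  0.0408] F [-5.6 -0.5  2. ] w 0.0595 tips 0.017
R
 [[-0.997 -0.001 -0.073]
 [ 0.073  0.    -0.997]
 [ 0.001 -1.    -0.   ]]
[0.08826101 0.62798007 0.19084558]
```

The TCP moved 3 mm at nearly constant force. That could be pivoting or the heel lifting, so look before going further.

```bash
python3 meas.py d; python3 -c "
import cv2;im=cv2.imread('pics/side_d.png')
cv2.imwrite('pics/side_d2.png',cv2.resize(im[300:600,230:560],(660,600)))"
```

```text
t 12.2 p [ 0.587  -0.0517  0.0408] F [-5.6 -0.5  2. ] w 0.0595 tips 0.017
R
 [[-0.997 -0.001 -0.073]
 [ 0.073  0.    -0.997]
 [ 0.001 -1.    -0.   ]]
top sign_heel [(array([ 0.422, -0.219, -0.002]), 0.85)]
top sign_top [(array([ 0.346, -0.232,  0.004]), 0.65)]
top toe_left [(array([ 0.408, -0.16 ,  0.079]), 0.94), (array([ 0.676,  0.006, -0.001]), 0.46)]
top toe_right [(array([ 0.437, -0.278,  0.082]), 0.63)]
side sign_heel [(array([ 0.599, -0.046,  0.01 ]), 0.96), (array([ 0.672, -0.111,  0.001]), 0.18)]
side sign_top [(array([ 0.346, -0.235, -0.006]), 0.56)]
side toe_left [(array([ 0.407, -0.156,  0.078]), 0.95), (array([ 0.677,  0.006, -0.   ]), 0.8)]
side toe_right [(array([ 0.672, -0.111,  0.   ]), 0.81), (array([ 0.437, -0.276,  0.084]), 0.58)]
```

View pics/side_d2.png

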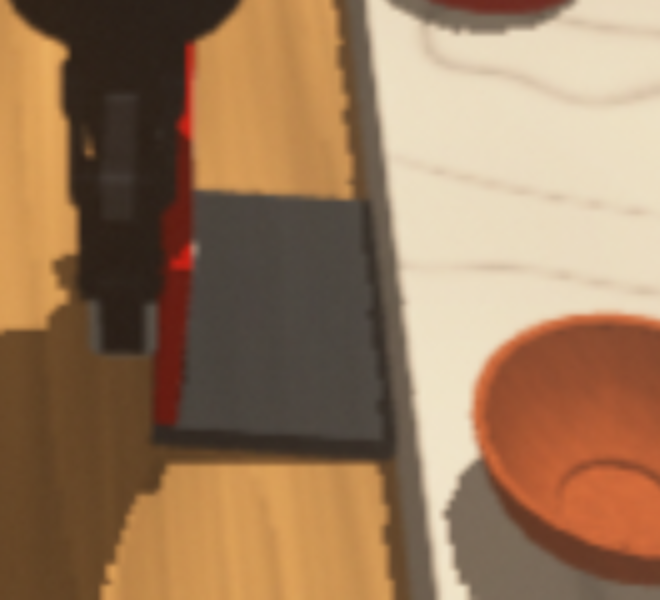

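The heel has lifted about 8 mm because the fingertips push too high. Back off slowly so it settles, then push again lower.

jog_arm([
  {"tx":0.03,"ty":0,"tz":0,"roll":0},
  {"tx":0.06,"ty":0,"tz":0,"roll":0},
  {"tx":0.09,"ty":0,"tz":0,"roll":0},
  {"tx":0.12,"ty":0,"tz":0,"roll":0},
  {"tx":0.15,"ty":0,"tz":0,"roll":0},
  {"tx":0.18,"ty":0,"tz":0,"roll":0},
  {"tx":0.22,"ty":0,"tz":0,"roll":0},
  {"tx":0.26,"ty":0,"tz":0,"roll":0},
  {"tx":0.5,"ty":0,"tz":0,"roll":0},
  {"tx":0.5,"ty":0,"tz":0,"roll":0},
])

```text
time: 13.7
eef_pos: [0.5738, -0.0506, 0.0406]
tcp_rot: [0.025, 0.707, -0.707, -0.026]
wrist_force: [0.0, 1.4, 0.3]
width: 0.0594
```

```bash
python3 meas.py e; python3 -c "
import cv2;im=cv2.imread('pics/side_e.png')
cv2.imwrite('pics/side_e2.png',cv2.resize(im[300:600,230:560],(660,600)))"
```

```text
t 13.7 p [ 0.5738 -0.0506  0.0406] F [0.  1.4 0.3] w 0.0594 tips 0.017
R
 [[-0.997 -0.001 -0.073]
 [ 0.073  0.    -0.997]
 [ 0.001 -1.    -0.   ]]
top sign_heel [(array([ 0.421, -0.22 ,  0.001]), 0.71)]
top sign_top [(array([ 0.344, -0.235,  0.002]), 0.75), (array([ 0.722, -0.183,  0.059]), 0.66)]
top toe_left [(array([ 0.405, -0.159,  0.08 ]), 0.55), (array([ 0.677,  0.005, -0.001]), 0.45)]
top toe_right [(array([ 0.438, -0.275,  0.081]), 0.62)]
side sign_heel [(array([ 0.425, -0.216,  0.   ]), 0.92), (array([ 0.601, -0.044,  0.004]), 0.91)]
side sign_top [(array([ 0.599, -0.041,  0.077]), 0.85), (array([ 0.345, -0.234, -0.004]), 0.63), (array([ 0.603, -0.049,  0.002]), 0.47)]
side toe_left [(array([0.679, 0.006, 0.003]), 0.93), (array([ 0.41 , -0.16 ,  0.079]), 0.77), (array([ 0.601, -0.042,  0.079]), 0.5)]
side toe_right [(array([ 0.437, -0.277,  0.084]), 0.91), (array([ 0.671, -0.109,  0.001]), 0.76)]
```

View pics/side_e2.png

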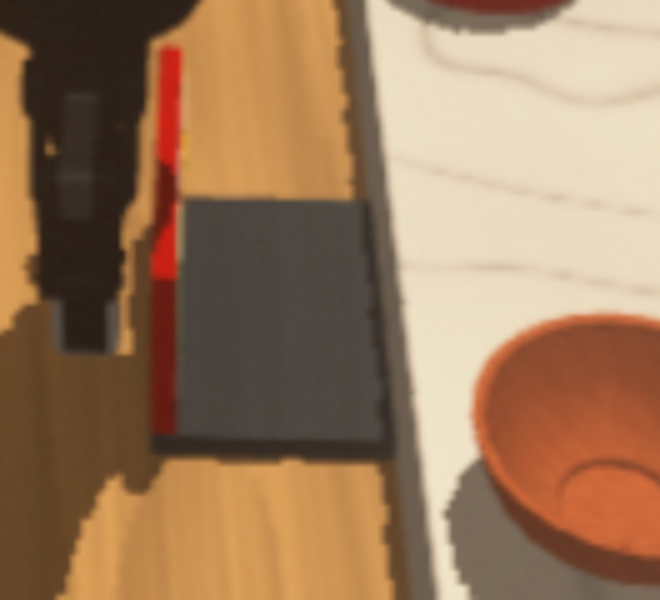

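Settled flat. How high are the fingertips really?

```bash
python3 - <<'E'
from h import *
k=calibration("side");K=np.array([[k["fx"],0,k["cx"]],[0,k["fy"],k["cy"]],[0,0,1]])
W=np.linalg.inv(k["cam_to_world"]);rv=cv2.Rodrigues(W[:3,:3])[0]
for z in [.01,.02,.03,.04]:
  for y in [-.088]:
    p=cv2.projectPoints(np.array([[.5738+.01*0-0.002,y,z]]),rv,W[:3,3],K,np.array(k["dist"]))[0].ravel()
    c=((p-[170,100])*2.5-[230,300])*2
    print(z,p,c)
E
```

```text
0.01 [279.35478986 298.50534725] [ 86.77394929 392.52673625]
0.02 [279.25641933 294.26125971] [ 86.28209663 371.30629853]
0.03 [279.15635418 289.94437167] [ 85.78177088 349.72185834]
0.04 [279.0545496 285.5527665] [ 85.27274802 327.76383249]
```

The tips are at z≈0.029. Partly close the jaws, which brings the tips forward, lower 10 mm (body still about 6 mm above the panel top) and press again gently.

jog_arm([
  {"tx":0.1,"ty":0,"tz":0,"roll":0},
  {"tx":0.1,"ty":0.2,"tz":0,"roll":0},
  {"tx":0.1,"ty":0.4,"tz":0,"roll":0},
  {"tx":0.1,"ty":0.4,"tz":0,"roll":0},
  {"tx":0.1,"ty":0.4,"tz":0,"roll":0},
  {"tx":-0.1,"ty":0.4,"tz":0,"roll":0},
  {"tx":-0.2,"ty":0.4,"tz":0,"roll":0},
  {"tx":-0.25,"ty":0.4,"tz":0,"roll":0},
  {"tx":-0.28,"ty":0.4,"tz":0,"roll":0},
  {"tx":-0.28,"ty":0.4,"tz":0,"roll":0},
], claw=0.2)

```text
time: 15.2
eef_pos: [0.5812, -0.0512, 0.0306]
tcp_rot: [0.025, 0.707, -0.707, -0.026]
wrist_force: [-4.3, 0.1, 1.3]
width: 0.0343
```

jog_arm([
  {"tx":-0.02,"ty":0,"tz":0,"roll":0},
  {"tx":-0.04,"ty":0,"tz":0,"roll":0},
  {"tx":-0.04,"ty":0,"tz":0,"roll":0},
])

```text
time: 15.5
eef_pos: [0.5826, -0.0513, 0.0308]
tcp_rot: [0.026, 0.707, -0.707, -0.026]
wrist_force: [-4.0, 1.1, 2.5]
width: 0.0341
```

jog_arm([
  {"tx":-0.02,"ty":0,"tz":0,"roll":0},
  {"tx":-0.04,"ty":0,"tz":0,"roll":0},
  {"tx":-0.04,"ty":0,"tz":0,"roll":0},
])

```text
time: 15.8
eef_pos: [0.5838, -0.0515, 0.0308]
tcp_rot: [-0.026, -0.707, 0.707, 0.026]
wrist_force: [-4.5, -0.3, 2.6]
width: 0.0342
```

```bash
python3 - <<'E'
from h import *
s,R=st();print(s["torque"])
im=camera("side");cv2.imwrite("pics/side_f.png",cv2.resize(im[220:340,262:394,::-1],(660,600)))
E
```

```text
t 15.8 p [ 0.5838 -0.0515  0.0308] F [-4.5 -0.3  2.6] w 0.0342 tips 0.017
R
 [[-0.997  0.    -0.073]
 [ 0.073 -0.    -0.997]
 [-0.    -1.     0.   ]]
[0.05281917 0.44904122 0.03967446]
```

View pics/side_f.png

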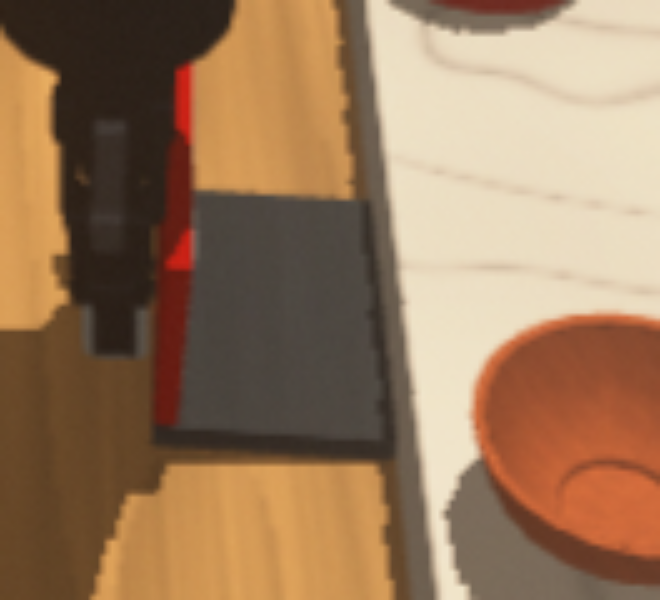

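It still tilts, so contact must be up high: the finger's wider knuckle is touching the panel's upper edge. In the picture the bulge at (165,180) reaches the panel. The foot is against the ledge, but a tilted push leaves the toe up to about 1 mm back. Release slowly, then re-press only up to just before tilting (about 2–3 N).

jog_arm([
  {"tx":0.03,"ty":0,"tz":0,"roll":0},
  {"tx":0.06,"ty":0,"tz":0,"roll":0},
  {"tx":0.09,"ty":0,"tz":0,"roll":0},
  {"tx":0.12,"ty":0,"tz":0,"roll":0},
  {"tx":0.15,"ty":0,"tz":0,"roll":0},
  {"tx":0.18,"ty":0,"tz":0,"roll":0},
  {"tx":0.21,"ty":0,"tz":0,"roll":0},
  {"tx":0.3,"ty":0,"tz":0,"roll":0},
  {"tx":0.5,"ty":0,"tz":0,"roll":0},
  {"tx":0.5,"ty":0,"tz":0,"roll":0},
])

```text
time: 16.85
eef_pos: [0.5704, -0.0504, 0.0307]
tcp_rot: [0.026, 0.707, -0.707, -0.026]
wrist_force: [-0.4, -0.6, -0.6]
width: 0.0342
```

```bash
python3 - <<'E'
from h import *
s,R=st()
im=camera("side");cv2.imwrite("pics/side_g.png",cv2.resize(im[220:340,262:394,::-1],(660,600)))
E
```

```text
t 16.85 p [ 0.5704 -0.0504  0.0307] F [-0.4 -0.6 -0.6] w 0.0342 tips 0.017
R
 [[-0.997 -0.001 -0.073]
 [ 0.073  0.    -0.997]
 [ 0.001 -1.    -0.   ]]
```

View pics/side_g.png

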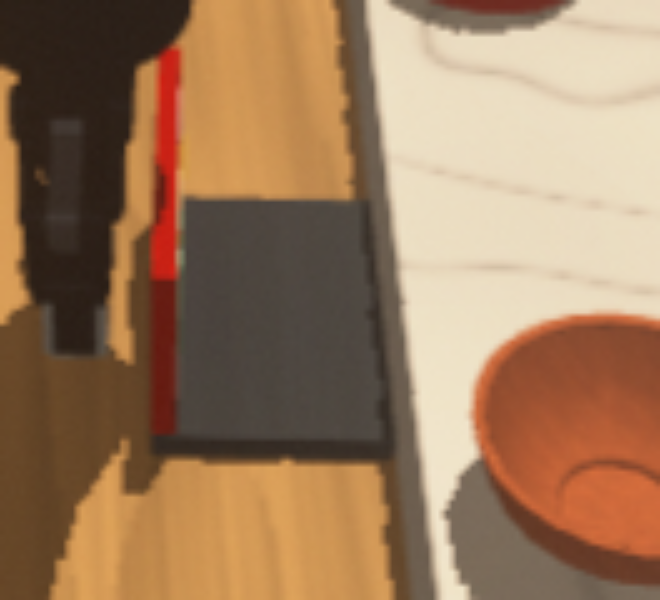

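jog_arm([
  {"tx":-0.15,"ty":0,"tz":0,"roll":0},
  {"tx":-0.25,"ty":0,"tz":0,"roll":0},
  {"tx":-0.28,"ty":0,"tz":0,"roll":0},
  {"tx":-0.28,"ty":0,"tz":0,"roll":0},
  {"tx":-0.28,"ty":0,"tz":0,"roll":0},
])

```text
time: 17.4
eef_pos: [0.5781, -0.051, 0.0307]
tcp_rot: [0.026, 0.707, -0.707, -0.026]
wrist_force: [0.6, -1.0, 0.5]
width: 0.0341
```

jog_arm([
  {"tx":-0.03,"ty":0,"tz":0,"roll":0},
  {"tx":-0.03,"ty":0,"tz":0,"roll":0},
  {"tx":-0.03,"ty":0,"tz":0,"roll":0},
])

```text
time: 17.7
eef_pos: [0.5789, -0.0511, 0.0308]
tcp_rot: [0.026, 0.707, -0.707, -0.026]
wrist_force: [0.5, 0.0, -0.0]
width: 0.0339
```

jog_arm([
  {"tx":-0.02,"ty":0,"tz":0,"roll":0},
  {"tx":-0.02,"ty":0,"tz":0,"roll":0},
  {"tx":-0.02,"ty":0,"tz":0,"roll":0},
])

```text
time: 18.0
eef_pos: [0.5793, -0.0511, 0.0307]
tcp_rot: [0.026, 0.707, -0.707, -0.026]
wrist_force: [-0.4, -0.2, 0.3]
width: 0.0342
```

jog_arm([
  {"tx":-0.02,"ty":0,"tz":0,"roll":0},
  {"tx":-0.02,"ty":0,"tz":0,"roll":0},
  {"tx":-0.02,"ty":0,"tz":0,"roll":0},
])

```text
time: 18.3
eef_pos: [0.5796, -0.0511, 0.0307]
tcp_rot: [0.026, 0.707, -0.707, -0.026]
wrist_force: [-1.3, 0.6, -0.1]
width: 0.0341
```

jog_arm([
  {"tx":-0.02,"ty":0,"tz":0,"roll":0},
  {"tx":-0.02,"ty":0,"tz":0,"roll":0},
  {"tx":-0.02,"ty":0,"tz":0,"roll":0},
])

```text
time: 18.6
eef_pos: [0.5801, -0.0512, 0.0307]
tcp_rot: [0.026, 0.707, -0.707, -0.026]
wrist_force: [-3.8, -0.3, 1.6]
width: 0.0341
```

jog_arm([
  {"tx":-0.02,"ty":0,"tz":0,"roll":0},
  {"tx":-0.02,"ty":0,"tz":0,"roll":0},
  {"tx":-0.02,"ty":0,"tz":0,"roll":0},
])

```text
time: 18.9
eef_pos: [0.5807, -0.0512, 0.0307]
tcp_rot: [0.026, 0.707, -0.707, -0.026]
wrist_force: [-4.6, 0.9, 1.1]
width: 0.0343
```

The force went from 0 to about 4 N within 0.8 mm: the toe edge is seated, with negligible tilt. Release, lift and clear the view.

jog_arm([
  {"tx":0.02,"ty":0,"tz":0,"roll":0},
  {"tx":0.04,"ty":0,"tz":0,"roll":0},
  {"tx":0.08,"ty":0,"tz":0,"roll":0},
  {"tx":0.2,"ty":0,"tz":0,"roll":0},
  {"tx":0.8,"ty":0,"tz":0,"roll":0},
  {"tx":1.8,"ty":0,"tz":0,"roll":0},
  {"tx":2.4,"ty":-1,"tz":0,"roll":0},
  {"tx":2.6,"ty":-3,"tz":0,"roll":0},
  {"tx":2.6,"ty":-5,"tz":0,"roll":0},
  {"tx":2.6,"ty":-7,"tz":0,"roll":0},
  {"tx":4,"ty":-8,"tz":0,"roll":0},
  {"tx":5.8,"ty":-8,"tz":0,"roll":0},
  {"tx":7.4,"ty":-8,"tz":0,"roll":0},
  {"tx":7.8,"ty":-8,"tz":0,"roll":0},
  {"tx":7.8,"ty":-8,"tz":0,"roll":0},
])

```text
time: 20.4
eef_pos: [0.386, -0.037, 0.2313]
tcp_rot: [-0.027, -0.706, 0.707, 0.025]
wrist_force: [0.4, -0.4, 0.5]
width: 0.0341
```

```bash
python3 meas.py h; python3 - <<'E'
from h import *
for t in ["mill","tumbler","tub","bowl"]:
    print(t,[(np.round(a["point"],3),round(a["p"],2)) for a in spot_point(t,"side")[:1]])
im=camera("top");cv2.imwrite("pics/top_h2.png",cv2.resize(im[140:240,290:390,::-1],(600,600)))
im=camera("side");cv2.imwrite("pics/side_h2.png",cv2.resize(im[220:340,262:394,::-1],(660,600)))
E
```

```text
t 20.4 p [ 0.386  -0.037   0.2313] F [ 0.4 -0.4  0.5] w 0.0341 tips 0.017
R
 [[-0.997  0.002 -0.073]
 [ 0.073 -0.001 -0.997]
 [-0.002 -1.     0.001]]
top sign_heel [(array([ 0.598, -0.046,  0.003]), 0.88), (array([ 0.421, -0.216,  0.001]), 0.69)]
top sign_top [(array([ 0.6  , -0.044,  0.079]), 0.86), (array([ 0.345, -0.236,  0.002]), 0.86)]
top toe_left [(array([ 0.409, -0.16 ,  0.081]), 0.9)]
top toe_right [(array([ 0.438, -0.279,  0.079]), 0.77), (array([ 0.675, -0.11 ,  0.002]), 0.71)]
side sign_heel [(array([ 0.6  , -0.047,  0.003]), 0.88), (array([ 0.422, -0.216, -0.001]), 0.66)]
side sign_top [(array([ 0.343, -0.237, -0.001]), 0.95), (array([ 0.6  , -0.042,  0.077]), 0.72)]
side toe_left [(array([ 0.407, -0.157,  0.078]), 0.65), (array([0.682, 0.003, 0.002]), 0.62), (array([ 0.677, -0.039,  0.005]), 0.4)]
side toe_right [(array([ 0.44 , -0.274,  0.084]), 0.71), (array([ 0.673, -0.112,  0.   ]), 0.69)]
mill [(array([ 0.569, -0.279, -0.004]), 0.83)]
tumbler [(array([ 0.566,  0.222, -0.002]), 0.73)]
tub [(array([0.743, 0.11 , 0.053]), 0.63)]
bowl [(array([0.741, 0.114, 0.053]), 0.73)]
```

View pics/top_h2.png

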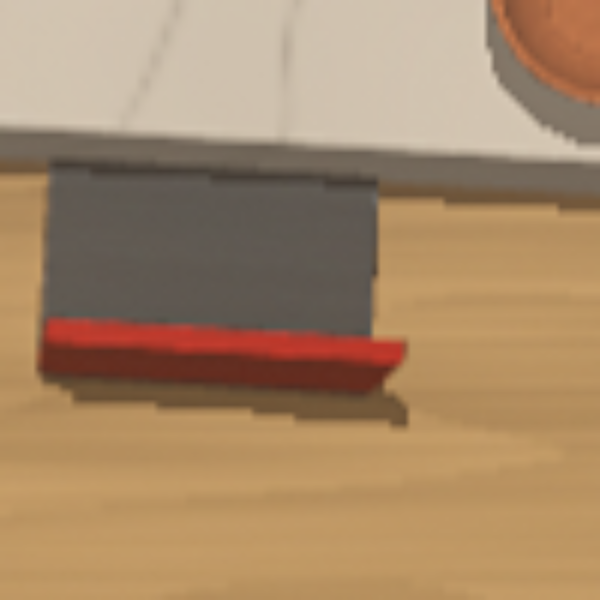

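View pics/side_h2.png

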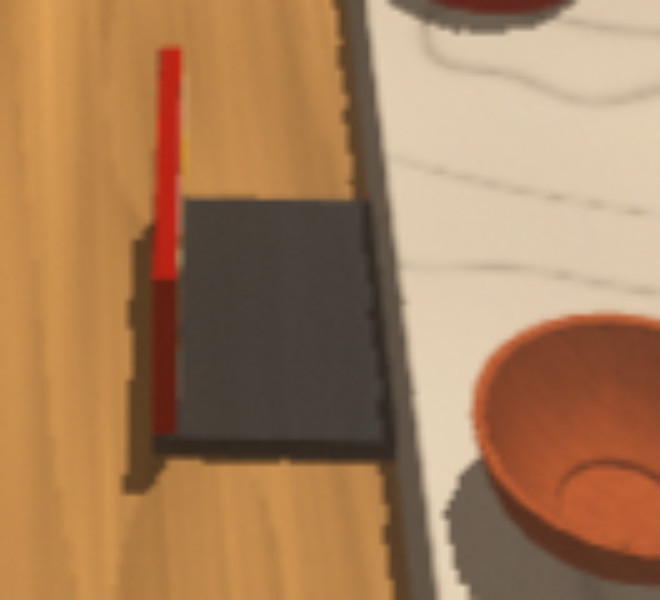

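The sign is upright and its front edge is parallel to and touching the ledge at both ends, with no counter visible between them (top crop from (50,160) to (378,180)). Hand in.

```bash
python3 -c "
from workcell import *
print(close_job(),observe()['time'])"
```

```text
the job is handed in; nothing more can be done
the job is handed in; nothing more can be done
```

The red display is standing on its foot with its front edge flush against the stone ledge, and I handed the job in at about 21 s of the 51 s allowed. No verdict came back.

**What I did:** I tipped it up with the closed fingertips near the top of the foot wall. I then pushed it to the ledge with the jaws part-open behind the panel and square to the ledge.

**What went wrong on the way:** Twice, while pressing against the ledge, the heel lifted; the first time it rose about 8 mm. The likely cause was the wider part of the finger touching the panel near its top instead of the tips touching low down. Each time I backed off slowly and it settled flat. I then pressed again gently until the force rose from 0 to about 4 N within 1 mm.

**Last checks, arm clear:**
- **Upright:** the panel top is at about 79 mm and the heel at counter height.
- **Flush:** the toes are at (0.682, 0.003) and (0.674, -0.111), against ledge-face positions of x ≈ 0.680 and 0.672. No gap shows in the top or side picture.
- **Neighbours:** the mill, tumbler and tub are where they were. In the final check the network mistook the tub for the bowl, so for the bowl I have only the pictures, where it looks unmoved.
- **Force:** the highest wrist force I read was about 6 N.

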